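Find the dropped-out circuit by feel, throw it on and mark it

ROBOT

A 6-joint arm with a two-finger parallel gripper is mounted at the origin on the work surface. World frame = base frame: x ahead of the robot, y to its left, z up, the work surface at z = 0. Lengths are in mm, angles in rad, forces in N, time in s.
With the tool pointing down it reaches from about 275 to 1000 mm from the base axis. Payload 8.4 kg.
Tool frame: the origin (TCP) lies on the centre line of the jaws, within the pads' length; the fingertips stand 17 mm ahead of it and the grasp point (between the pads) lies 2 mm behind it; z points along the fingers, y is the line along which they close (so a half turn about z gives the same grasp; the last joint's range is limited). The gripper opens to 85 mm and grips with 20 to 120 N. Pads are 22 mm wide; open, the fingers measure 114 mm over their backs; the gripper's body (76 mm by 85 mm) begins 54 mm behind the grasp point. The pads swing forward as they close: fully open they stand 13 mm farther back than shut.
Start: joints at [1.275, 0.353, 1.633, -0, 1.155, -0.002], TCP at [180.993, 598.222, 215.081] pointing down, gripper open.
Joint ranges: [-2.63, 2.63], [-0.92, 2.1], [0.06, 2.66], [-1.3, 4.44], [0, 2.69], [-3.02, 3.02]. Speed limits (rad/s): [2.22, 2.22, 2.79, 3.14, 3.14, 3.14].

INTERFACE

Orientations are given as [roll, pitch, yaw] about the fixed x, y, z axes, in that order (R = Rz(yaw) Ry(pitch) Rx(roll)).
In Python, from rig import r, eyes gives the robot as it stands. The module is installed in compiled form; this text tells all that it offers.
- The arm moves only by the shell command python3 -m inch 'ROWS' [FORCE]. ROWS is JSON, a list of rows, each a list of 7 numbers: the shift along the tool's x, y, z in m, then the turn, a rotation vector about the tool's x, y, z in degrees, then the closure, from -1 (fully open) to 1 (shut). In form: [[x, y, z, rx, ry, rz, gripper], ...]. A call has 1 to 8 rows; each row shifts and turns the commanded pose from where the row before left it, along the tool's axes as they then stand; what a row does not reach is not made up. A row lasts 1/10 s, in which the tool goes at most 50 mm and 8.59 degrees, less where a joint would pass 70% of its speed; a pose out of reach is approached as far as the arm can. A call with a gripper value outside its range is refused whole. The fingers move at their own pace and stop on an object; FORCE is the grip in N (left out, the last holds). Time passes only in rows, so rows that do not move let the fingers close. It gives the time, the measured TCP pose, the force, the opening and the grip force at its end, in the units of the state.
- r.sense(): the state, without advancing time (a new reading comes with each control period).
- eyes.grab_frame(name): name is "scene" or "top" or "wrist"; returns a dict with "img" (384x512x3 uint8, blue, green, red), "fx", "fy", "cx", "cy" (pixels), "D" ([k1, k2, p1, p2, k3] as OpenCV has them; the pictures are not rectified), "R" (3x3) and "t" (3): a world point X has camera coordinates R X + t; the wrist camera has in their place "hand_eye" (4x4, takes a point from camera to tool coordinates, whose origin is the TCP and whose axes are the flange's). Camera axes: x right, y down, z forward; pixel columns grow to the right and rows downward; lengths in mm; the calibration is good to about 2 mm. A picture is of the moment at which its call begins: read the wrist's pose just before it. There is no depth.
- r.sign_off(): hands the job in; it is judged then, once.
The state is a dict: "clock": time; "qpos": joint angles; "qvel": joint speeds; "joint_efforts": joint torques, N m; "eef_pos": TCP position; "tcp_rot": TCP orientation; "contact_force": force on the tool from outside, world axes, zero at the start; "wrist_torque": the same for the moment, N m; "opening": opening from 0.0 (shut) to 1.0 (fully open); "grasp_force": force on a finger pad.
Only numpy, scipy, OpenCV 4.12 (cv2) and the standard library are available. Lean on these libraries where they do the work, as an engineer would, in place of code of your own. Each camera call takes 0.05 s, during which the arm holds its last target. There are 200 camera calls.

TASK

One of the three circuits on the blue switch panel has dropped out, but its lever looks like the others: feel the levers to find which one is off, and throw that circuit back on (towards the green stripe) without switching off the other two. Then stand the red marker upright in the bay in front of that lever, let go of it, and leave the other things on the bench where they are.

Things in the scene. Friction and masses are not known exactly. Their poses are not given: they have to be found in the camera images.
- panel: Blue and grey switch panel fixed to the bench, 200 mm deep (x -100 to +102), 306 mm wide (y). Origin on the bench; x points away from its bays (roughly away from the robot), z up. From x = -20 mm on: closed housing 50 mm high with three black toggle levers, one per circuit. In front: three marker bays, walls 14 mm high; each circuit's bay lies straight before its lever (-x).
- on_side (a point): Green stripe on the housing's top along its far edge (panel frame 78, 0, 51 mm): the ON side of all three levers (+x of the panel). White stripe, near edge: OFF side. A lever springs back upright when let go, whether its circuit is on or off, and the pilot lenses are dark: the real toggle is hidden in the housing and the lever moves it with play.
- lever1 (a point): Centre of the 20 mm ball knob of the right-hand lever (panel -y), upright: panel frame (30, -95, 100) mm. Fixed to the panel, does not follow the lever. Pushed towards ON, the lever of a circuit that is already ON swings freely (under 1.5 N at the knob) to its stop at 0.55 rad, 29 mm at the knob. All three levers are alike.
- lever2 (a point): Same point of the middle lever: panel frame (30, 0, 100) mm. The lever of an OFF circuit, pushed towards ON, meets a steady 4 to 6 N at the knob after about 0.07 rad (4 mm); the hidden toggle counts as ON and stays so from 0.34 rad (18.5 mm at the knob) and is fully over, against its stop, at 0.46 rad (24.5 mm). An ON circuit pushed towards OFF resists alike and is off from 9 mm.
- lever3 (a point): Same point of the left-hand lever (panel +y): panel frame (30, 95, 100) mm. Each lever is a 10 mm round rod rising from a rubber boot (26 mm wide, up to z = 69 mm); its axis is along the panel's y, at z = 45 mm, 55 mm below the knob's centre.
- bay1 (a point): Middle of the white floor (6 mm above the bench) of the right-hand marker bay, that of lever1: panel frame (-60, -95, 6) mm; inside 60 x 61 mm, walls 8 mm above its floor.
- bay2 (a point): Middle of the white floor (6 mm above the bench) of the middle marker bay, that of lever2: panel frame (-60, 0, 6) mm; inside 60 x 61 mm, walls 8 mm above its floor.
- bay3 (a point): Middle of the white floor (6 mm above the bench) of the left-hand marker bay, that of lever3: panel frame (-60, 95, 6) mm; inside 60 x 61 mm, walls 8 mm above its floor.
- marker_red: Red standing marker: round foot 36 mm diameter and 8 mm thick, stem 16 mm diameter from 12 mm up to 75 mm, about 80 g. Origin: centre of its underside; z up along the stem.
- marker_yellow: Yellow standing marker: round foot 36 mm diameter and 8 mm thick, stem 16 mm diameter from 12 mm up to 75 mm, about 80 g. Origin: centre of its underside; z up along the stem. Not for this job.
- marker_blue: Blue standing marker: round foot 36 mm diameter and 8 mm thick, stem 16 mm diameter from 12 mm up to 75 mm, about 80 g. Origin: centre of its underside; z up along the stem. Not for this job.
- worklight: Square black LED work light, 100 x 100 x 30 mm, loose bystander. Origin: centre of its underside.
- indicator: Indicator lamp, black and amber, about 145 mm long, 32 mm wide, 25 mm high, loose bystander; its stem points to its -x. Origin: under the middle of its body.
- relay: Black relay, 30 x 30 x 42 mm, loose bystander. Origin: centre of its underside.
- horn: Round black horn, 84 mm diameter, 67 mm high, loose bystander. Origin: centre of its underside.
- screwdriver: Screwdriver lying on the bench, about 200 mm long, loose bystander.
Not all that is in view belongs to the job. There is more than one size of the marker_red; the job needs the smaller.

How it is judged:
By the outcome, as a careful person would: the job done as asked, in the order asked, and still so for the second after the job is handed in, with the robot touching nothing.
It also fails if it takes over 59 s, if anything falls off the work surface, if the arm or the gripper's body presses on something with over 40 N, if the wrist force passes 120 N, or if a joint passes its speed limit or range.

## Working session

There is one attempt and no reset: what is moved stays moved. The work goes in short steps, Python scripts to look and compute and a shell command to move; the robot and the scene stay as the last step left them, time stands still between calls to the robot, and variables do not carry over. Pictures are saved under pics/ and viewed, at most 10 in all, crops included, and the job is handed in when it is done.

```bash
mkdir -p pics; cat > h.py <<'E'
import numpy as np,cv2,pickle
from rig import r,eyes
def cam(n):return pickle.load(open(f'{n}.pkl','rb'))
def ray(c,u,v,z):
    K=np.array([[c['fx'],0,c['cx']],[0,c['fy'],c['cy']],[0,0,1.]])
    p=cv2.undistortPoints(np.array([[[u,v]]],float),K,np.array(c['D'],float))[0,0]
    R=np.array(c['R']);t=np.array(c['t']);o=-R.T@t;d=R.T@np.array([p[0],p[1],1])
    return o+d*(z-o[2])/d[2]
def proj(c,X):
    K=np.array([[c['fx'],0,c['cx']],[0,c['fy'],c['cy']],[0,0,1.]])
    return cv2.projectPoints(np.array(X,float).reshape(-1,1,3),cv2.Rodrigues(np.array(c['R'],float))[0],np.array(c['t'],float),K,np.array(c['D'],float))[0][:,0]
E
python3 - <<'E'
from h import *
print(r.sense())
for n in('top','scene'):
    c=eyes.grab_frame(n);pickle.dump(c,open(n+'.pkl','wb'))
    cv2.imwrite(f'pics/{n}.png',cv2.resize(c['img'],(800,600),interpolation=cv2.INTER_CUBIC))
    print(n,-np.array(c['R']).T@c['t'])
E
```

```text
{'clock': 0.0, 'qpos': array([ 1.27457710e+00,  3.53677738e-01,  1.63414908e+00,  2.42743547e-05,
        1.15522185e+00, -2.42132135e-03]), 'qvel': array([-8.30484830e-04, -6.18250423e-04,  2.23775575e-03,  4.21922264e-04,
        9.48962845e-05,  1.01082705e-03]), 'joint_efforts': array([ 1.23725491e-03, -6.05259919e+01, -3.42065692e+01,  8.45059412e-05,
        9.47689667e-03, -5.19915950e-07]), 'eef_pos': array([180.84732998, 597.72231668, 214.33683735]), 'tcp_rot': array([-3.14013670e+00, -2.57193425e-05,  2.84778491e+00]), 'contact_force': array([0.25104213, 0.46309712, 1.11902896]), 'wrist_torque': array([-0.01655487, -0.02847633, -0.0088586 ]), 'grasp_force': 0.0, 'opening': 0.9978436806641027}
top [ 510.15165191  -28.70242303 1258.08991991]
scene [1282.06874698   41.20757896  982.42599993]
```

View pics/top.png

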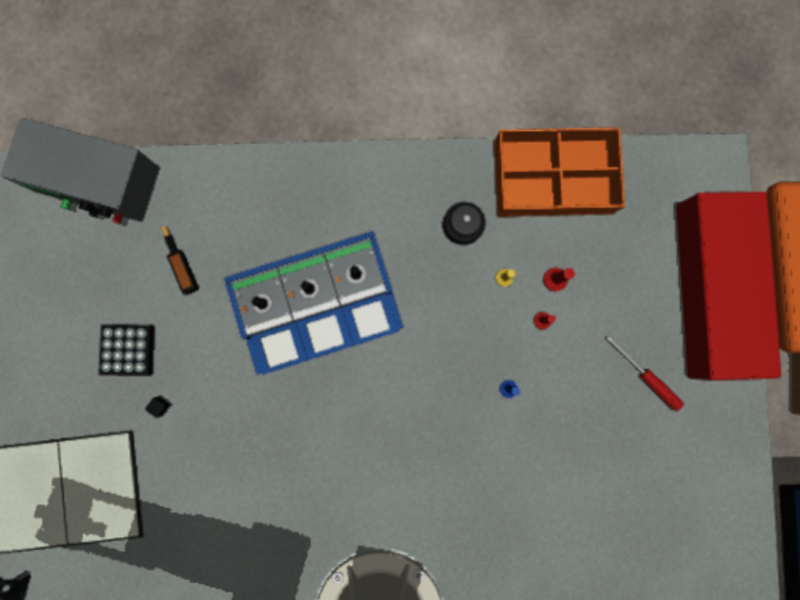

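View pics/scene.png

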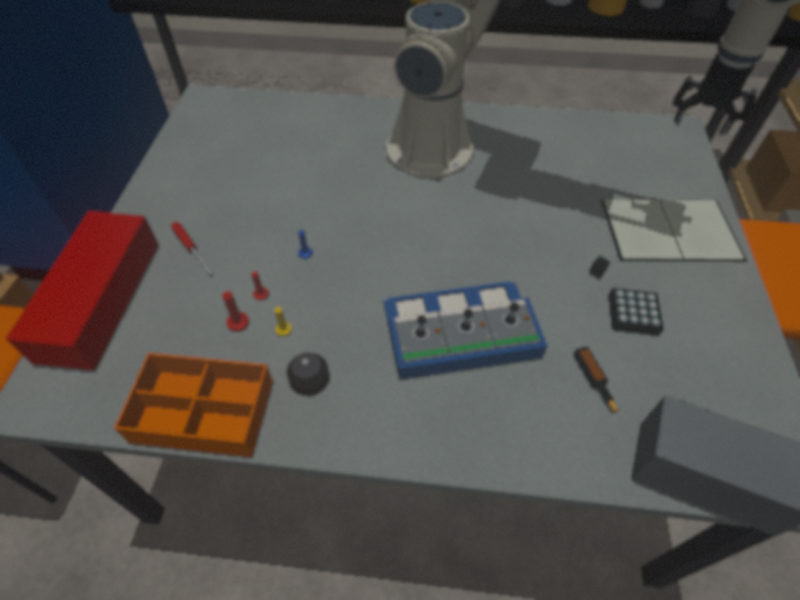

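Top view: the panel spans (225..402, 232..374), levers at (262,302), (309,287) and (356,272). There are two red markers: a small one at about (543,320) and a big one at about (557,279). The small one fits; I'll confirm it in an enlarged crop together with the panel.

```bash
python3 - <<'E'
from h import *
c=cam('top');im=c['img']
a=im[140:245,140:262];a=cv2.resize(a,None,fx=4,fy=4,interpolation=cv2.INTER_CUBIC)
b=im[165:265,310:375];b=cv2.resize(b,None,fx=4.2,fy=4.2,interpolation=cv2.INTER_CUBIC)
o=np.zeros((430,790,3),np.uint8);o[:420,:488]=a;o[:420,500:773]=b
cv2.imwrite('pics/crop.png',o)
E
```

```text
(no output)
```

View pics/crop.png

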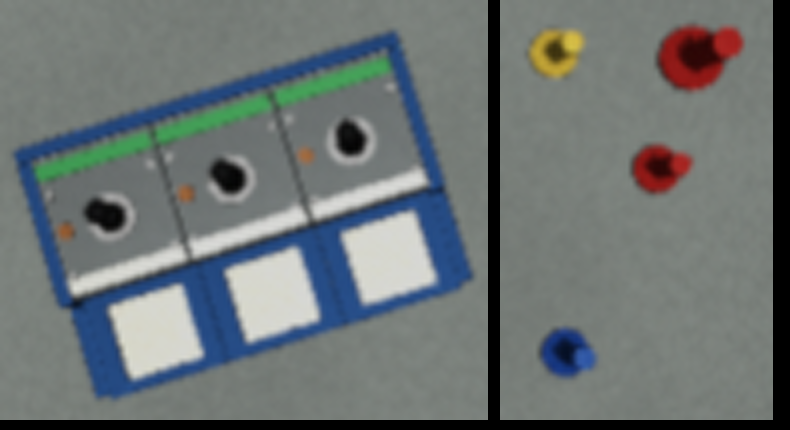

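The crop confirms it: the small red's foot is at crop (656,169), the same size as the yellow and blue feet, while the one at (693,57) is clearly bigger. Next I'll fit the panel pose.

```bash
python3 - <<'E'
from h import *
from scipy.optimize import least_squares
c=cam('top');s=cam('scene')
P=[((155,331),(-60,95,6)),((272,294),(-60,0,6)),((389,257),(-60,-95,6)),((18,153),(102,153,50)),((395,35),(102,-153,50)),((440,188),(-20,-153,50)),((63,302),(-20,153,50))]
uv=np.array([[140+(p[0][0]+.5)/4-.5,140+(p[0][1]+.5)/4-.5] for p in P]);X=np.array([p[1] for p in P],float)
def T(q,X):
    X=np.asarray(X,float).reshape(-1,3);a=q[2];R=np.array([[np.cos(a),-np.sin(a),0],[np.sin(a),np.cos(a),0],[0,0,1]]);return X@R.T+[q[0],q[1],0]
f=least_squares(lambda q:(proj(c,T(q,X))-uv).ravel(),[550,100,.25]);q=f.x
print(q,f.fun.reshape(-1,2).round(1));np.save('q.npy',q)
print('scene px(800) bays/knobs',(proj(s,T(q,[[-60,95,6],[-60,-95,6],[30,95,100],[30,-95,100]]))*1.5625).round(0))
print('bays',T(q,[[-60,-95,6],[-60,0,6],[-60,95,6]]).round(1),'knobs',T(q,[[30,-95,100],[30,0,100],[30,95,100]]).round(1))
print('knob top px',[(v*4-560) for v in proj(c,T(q,[[30,-95,100],[30,0,100],[30,95,100]]))])
def cr(x,y):return 310+(x-500+.5)/4.2-.5,165+(y+.5)/4.2-.5
for n,p,t in(('red',(655,169),(681,163)),('yel',(554,54),(572,42)),('blue',(566,353),(584,358)),('big',(692,59),(728,42))):
    print(n,ray(c,*cr(*p),5).round(1),'top',ray(c,*cr(*t),75).round(1),(proj(s,ray(c,*cr(*p),5))*1.5625).round())
E
```

```text
[6.06096989e+02 1.09831611e+02 2.75150073e-01] [[ 0.2  0.4]
 [ 0.2  0.6]
 [ 0.1  0.8]
 [-1.4 -0.7]
 [ 0.8 -0.8]
 [ 1.4 -1. ]
 [-1.5  0.6]]
scene px(800) bays/knobs [[494. 298.]
 [411. 309.]
 [513. 305.]
 [421. 318.]]
bays [[574.2   2.1   6. ]
 [548.4  93.5   6. ]
 [522.5 185.    6. ]] knobs [[660.8  26.6 100. ]
 [635.  118.  100. ]
 [609.2 209.4 100. ]]
knob top px [array([348.22418233, 133.9685008 ]), array([222.89023888, 172.55231043]), array([ 97.20083865, 211.30017417])]
red [ 564.5 -341.2    5. ] top [ 565.2 -342.4   75. ] [[261. 292.]]
yel [ 652.8 -269.1    5. ] top [ 653.1 -268.8   75. ] [[283. 327.]]
blue [ 430.2 -268.7    5. ] top [ 430.8 -267.8   75. ] [[305. 251.]]
big [ 646.4 -373.2    5. ] top [ 650.3 -380.3   75. ] [[237. 320.]]
```

```bash
python3 -m inch '[[-0.04,-0.022,0,0,0,0,1],[-0.04,-0.022,0,0,0,0,1],[-0.04,-0.022,0,0,0,0,1],[-0.04,-0.022,0,0,0,0,1],[-0.04,-0.022,0,0,0,0,1],[-0.04,-0.022,0,0,0,0,1],[-0.04,-0.022,0,0,0,0,1],[-0.04,-0.022,0,0,0,0,1]]' 40
python3 -m inch '[[-0.042,-0.024,0,0,0,0,1],[-0.042,-0.024,0,0,0,0,1],[-0.042,-0.024,0,0,0,0,1],[-0.042,-0.024,0,0,0,0,1],[0,0,0,0,0,-8.15,1],[0,0,0,0,0,-8.15,1],[0,0,0,0,0,-8.15,1],[0,0,0,0,0,-8.15,1]]'
cat >> h.py <<'E'
def go(px,py,z,lab=''):
    "shift in tool axes (mm) from now to panel point, plus yaw error deg"
    from scipy.spatial.transform import Rotation as Ro
    q=np.load('q.npy');a=q[2];s=r.sense();R=Ro.from_euler('xyz',s['tcp_rot']).as_matrix()
    w=np.array([q[0]+px*np.cos(a)-py*np.sin(a),q[1]+px*np.sin(a)+py*np.cos(a),z])
    print(lab,'t',s['clock'],'panelpos',(np.array([[np.cos(a),np.sin(a)],[-np.sin(a),np.cos(a)]])@(s['eef_pos'][:2]-q[:2])).round(1),s['eef_pos'].round(1),'toolshift',(R.T@(w-s['eef_pos'])).round(1),'rot',s['tcp_rot'].round(3),'F',s['contact_force'].round(2),'open',s['opening'])
E
python3 -c "
from h import *
go(-12,95,102)"
```

```text
clock: 0.9
eef_pos: [437.2, 335.5, 214.9]
tcp_rot: [-3.141, -0.0, 2.848]
contact_force: [1.0, 0.6, 0.5]
opening: 0.003
grasp_force: 0.0
clock: 1.7
eef_pos: [569.1, 196.2, 214.6]
tcp_rot: [-3.142, -0.001, -2.861]
contact_force: [0.7, 0.5, 0.1]
opening: 0.0
grasp_force: 0.0
 t 1.7 panelpos [-12.1  93.1] [569.1 196.2 214.6] toolshift [ -0.2   1.9 112.6] rot [-3.142e+00 -1.000e-03 -2.861e+00] F [0.75 0.45 0.11] open 0.0004301115594649391
```

```bash
python3 -m inch '[[0,0.001,0.038,0,0,0,1],[0,0.001,0.038,0,0,0,1],[0,0,0.036,0,0,0,1],[0,0,0,0,0,0,1]]'
for i in 1; do python3 -m inch '[[-0.01,0,0,0,0,0,1],[-0.006,0,0,0,0,0,1],[0,0,0,0,0,0,1]]'; done
python3 -m inch '[[-0.004,0,0,0,0,0,1],[0,0,0,0,0,0,1]]'
python3 -m inch '[[-0.004,0,0,0,0,0,1],[0,0,0,0,0,0,1]]'
python3 -m inch '[[-0.004,0,0,0,0,0,1],[0,0,0,0,0,0,1]]'
python3 -m inch '[[-0.004,0,0,0,0,0,1],[0,0,0,0,0,0,1]]'
python3 -c "
from h import *
c=eyes.grab_frame('scene');pickle.dump(c,open('s2.pkl','wb'))
cv2.imwrite('pics/p1.png',cv2.resize(c['img'][130:260,220:370],None,fx=4,fy=4,interpolation=cv2.INTER_CUBIC))
go(-12,95,102)"
```

```text
clock: 2.1
eef_pos: [565.0, 197.2, 98.3]
tcp_rot: [-3.141, -0.009, -2.866]
contact_force: [-0.4, 0.3, -0.5]
opening: 0.001
grasp_force: 0.0
clock: 2.4
eef_pos: [586.9, 203.7, 105.3]
tcp_rot: [3.141, 0.004, -2.866]
contact_force: [-0.2, -0.0, -0.5]
opening: -0.007
grasp_force: 0.0
clock: 2.6
eef_pos: [588.9, 204.2, 104.0]
tcp_rot: [3.142, 0.002, -2.866]
contact_force: [0.9, -0.1, -0.3]
opening: -0.003
grasp_force: 0.0
clock: 2.8
eef_pos: [592.4, 205.1, 103.3]
tcp_rot: [3.142, 0.001, -2.866]
contact_force: [-0.3, 0.5, 0.3]
opening: 0.003
grasp_force: 0.0
clock: 3.0
eef_pos: [596.2, 206.2, 103.1]
tcp_rot: [-3.142, 0.0, -2.866]
contact_force: [0.8, -0.1, -0.3]
opening: 0.0
grasp_force: 0.0
clock: 3.2
eef_pos: [600.1, 207.3, 103.1]
tcp_rot: [3.142, 0.0, -2.866]
contact_force: [-0.0, -0.3, -0.9]
opening: 0.0
grasp_force: 0.0
 t 3.25 panelpos [20.4 95.5] [599.8 207.2 103.1] toolshift [32.4 -0.5  1. ] rot [ 3.142  0.    -2.866] F [-0.06 -0.26 -0.5 ] open -0.0005352138940340386
```

View pics/p1.png

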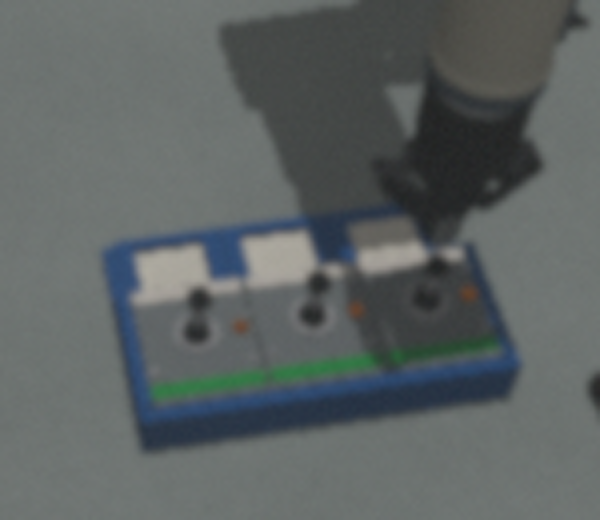

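The crop shows the shut fingertips at (445,240), just behind lever 3's knob at (437,265), which still looks upright. I haven't made contact yet, so I'll keep pushing.

```bash

for i in 1; do python3 -m inch '[[-0.004,0,0,0,0,0,1],[0,0,0,0,0,0,1]]'; done
python3 -m inch '[[-0.003,0,0,0,0,0,1],[0,0,0,0,0,0,1]]'
python3 -m inch '[[-0.003,0,0,0,0,0,1],[0,0,0,0,0,0,1]]'
python3 -c "
from h import *
c=eyes.grab_frame('scene');pickle.dump(c,open('s3.pkl','wb'))
cv2.imwrite('pics/p2.png',cv2.resize(c['img'][130:260,220:370],None,fx=4,fy=4,interpolation=cv2.INTER_CUBIC))
go(-12,95,102)
q=np.load('q.npy');s=r.sense()['eef_pos'].copy()
for n,X in(('tcp',s),('tip',s-[0,0,17]),('knob',[609.2,209.4,100])):print(n,proj(c,X)*4-[880,520])"
```

```text
clock: 3.45
eef_pos: [603.9, 208.4, 103.1]
tcp_rot: [3.142, 0.0, -2.866]
contact_force: [0.3, 0.9, 0.5]
opening: 0.004
grasp_force: 0.0
clock: 3.65
eef_pos: [606.7, 209.2, 103.1]
tcp_rot: [3.142, 0.0, -2.866]
contact_force: [0.4, 0.4, -0.0]
opening: 0.002
grasp_force: 0.0
clock: 3.85
eef_pos: [609.6, 210.0, 103.1]
tcp_rot: [3.142, 0.0, -2.866]
contact_force: [-0.3, 0.2, -0.1]
opening: 0.001
grasp_force: 0.0
 t 3.9 panelpos [30.4 95.4] [609.4 209.9 103.1] toolshift [42.4 -0.4  1.1] rot [-3.142  0.    -2.866] F [-1.44  0.62  1.1 ] open 0.00015191349034525086
tcp [[435.90036055 258.74519937]]
tip [[432.09934279 271.47024451]]
knob [[434.50478688 260.82454303]]
```

View pics/p2.png

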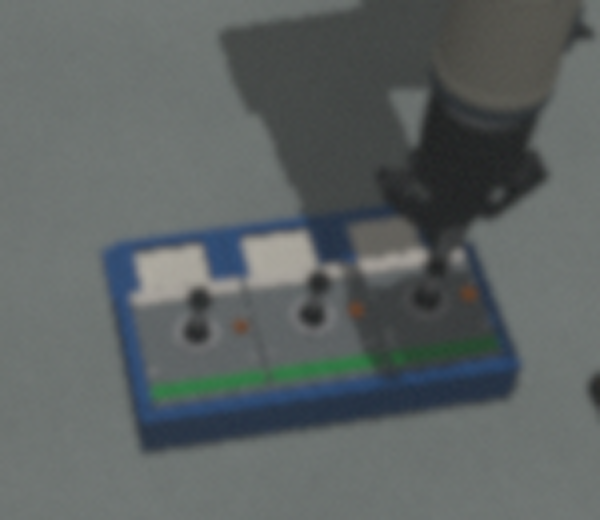

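The fingers are hard to make out in the shadow behind the knob at (437,268). I'll brighten the scene crop and add the wrist view.

```bash
python3 - <<'E'
from h import *
c=cam('s3');w=eyes.grab_frame('wrist');pickle.dump((r.sense(),w),open('w1.pkl','wb'))
g=lambda i:(255*(i/255.)**.45).astype(np.uint8)
a=cv2.resize(g(c['img'][165:225,305:365]),(390,390),interpolation=cv2.INTER_CUBIC)
b=cv2.resize(g(w['img']),(400,300))
o=np.zeros((400,800,3),np.uint8);o[:390,:390]=a;o[:300,400:]=b
cv2.imwrite('pics/p3.png',o)
s=r.sense()['eef_pos']
for X in(s,s-[0,0,17],[609.2,209.4,100]):print((proj(c,X)-[305,165])*6.5)
print(w['hand_eye'])
E
```

```text
[[155.75209571 192.76190622]]
[[149.57719126 213.44019518]]
[[153.57027868 196.33988242]]
[[ 1.90211201e-04 -9.65149880e-01 -2.61697675e-01  6.64899738e+01]
 [ 9.99999782e-01  1.82979890e-05  6.59351893e-04 -7.53381928e-02]
 [-6.31584859e-04 -2.61697744e-01  9.65149673e-01 -1.58651949e+02]
 [ 0.00000000e+00  0.00000000e+00  0.00000000e+00  1.00000000e+00]]
```

View pics/p3.png

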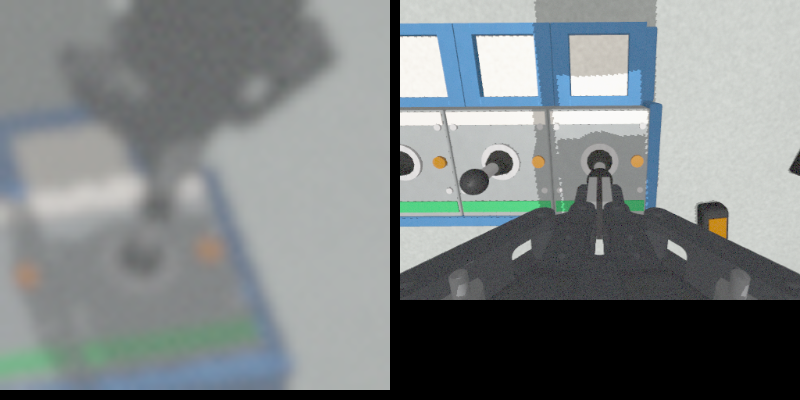

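```bash
python3 - <<'E'
from h import *
c=cam('s3');q=np.load('q.npy');a=q[2]
g=lambda i:(255*(i/255.)**.45).astype(np.uint8)
def P(x,y,z):return [q[0]+x*np.cos(a)-y*np.sin(a),q[1]+x*np.sin(a)+y*np.cos(a),z]
for th in(0,.2,.4,.55):
    k=P(30+55*np.sin(th),95,45+55*np.cos(th));print('L3',th,(proj(c,k)-[305,165])*6.5)
print('boot',(proj(c,P(30,95,60))-[305,165])*6.5)
# crops on L3: initial, s2, s3 side by side, same region
o=[]
for n in('scene','s2','s3'):
    o.append(cv2.resize(g(cam(n)['img'][175:220,305:350]),(260,260),interpolation=cv2.INTER_CUBIC))
s,w=pickle.load(open('w1.pkl','rb'))
b=cv2.resize(g(w['img'][170:290,180:330]),(400,320),interpolation=cv2.INTER_CUBIC)
O=np.zeros((590,790,3),np.uint8);O[:260,:780]=np.hstack(o);O[265:585,:400]=b
cv2.imwrite('pics/p4.png',O)
# wrist projections, same crop coords
from scipy.spatial.transform import Rotation as Ro
R=Ro.from_euler('xyz',s['tcp_rot']).as_matrix();H=w['hand_eye']
Rc=(R@H[:3,:3]).T;o_=R@H[:3,3]+s['eef_pos'];W=dict(w,R=Rc,t=-Rc@o_)
for n,X in(('L3 0',P(30,95,100)),('L3 .4',P(30+55*np.sin(.4),95,45+55*np.cos(.4))),('boot3',P(30,95,69)),('tip',s['eef_pos']-[0,0,17]),('L2',P(30,0,100)),('boot2',P(30,0,60)),('bay2',P(-60,0,6)),('bay3',P(-60,95,6))):
    p=proj(W,X)[0];print(n,'full800scaled',p*400/512+[400,0],'crop',(p-[180,170])*400/150+[0,265])
E
```

```text
L3 0 [[153.58699579 196.27178857]]
L3 0.2 [[159.88394766 215.67034261]]
L3 0.4 [[165.16492589 237.13701809]]
L3 0.55 [[168.30558868 254.02045152]]
boot [[139.38989837 243.92589416]]
L3 0 full800scaled [598.39112554 178.95648307] crop [197.17504186 422.50479556]
L3 .4 full800scaled [598.41598833 201.87868985] crop [197.25990683 500.74592803]
boot3 full800scaled [598.46415372 165.59931392] crop [197.42431138 376.91232486]
tip full800scaled [598.98134461 172.68193789] crop [199.18965626 401.08768132]
L2 full800scaled [472.68273694 178.97129525] crop [-231.90959125  422.55535446]
boot2 full800scaled [495.68514206 162.42849018] crop [-153.39471509  366.0892465 ]
bay2 full800scaled [507.93648302  64.68020357] crop [-111.57680463   32.44176152]
bay3 full800scaled [598.53484073  64.72661097] crop [197.6655897   32.60016544]
```

View pics/p4.png

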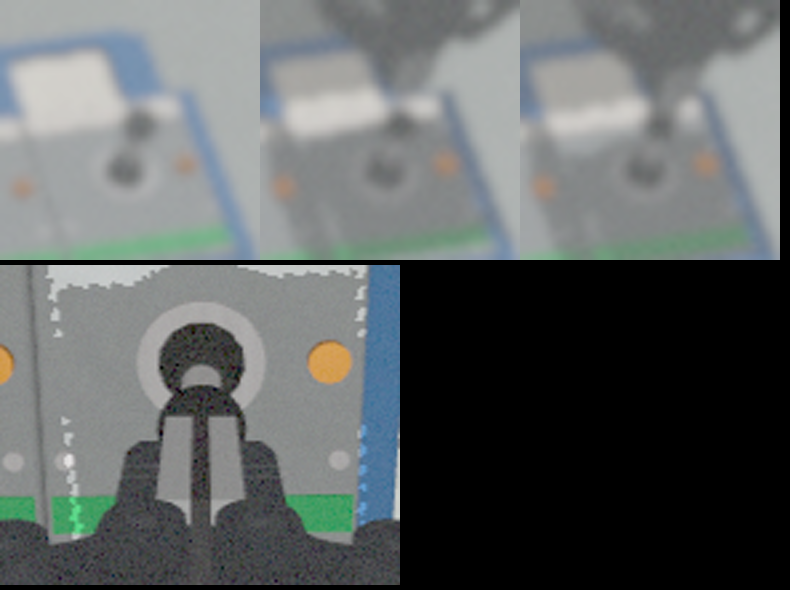

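The wrist crop shows lever 3's knob still upright at (200,425), with the pads drawn over its top half from row 417. So the shut tips sit higher than I assumed. I'll retreat and touch the fixed housing top (z = 50) to calibrate the tip length.

```bash
python3 -m inch '[[0.019,0,0,0,0,0,1],[0.019,0,0,0,0,0,1],[0,0,0.014,0,0,0,1],[0,0,0.014,0,0,0,1],[0,0,0,0,0,0,1],[0,0,0,0,0,0,1]]'
python3 -m inch '[[0,0,0.004,0,0,0,1],[0,0,0,0,0,0,1]]'
python3 -m inch '[[0,0,0.004,0,0,0,1],[0,0,0,0,0,0,1]]'
python3 -m inch '[[0,0,0.004,0,0,0,1],[0,0,0,0,0,0,1]]' | grep -E 'pos|force'
python3 -c "
from h import *
go(-8,95,75)"
```

```text
clock: 4.55
eef_pos: [572.9, 199.6, 74.2]
tcp_rot: [-3.142, -0.001, -2.866]
contact_force: [-0.1, 0.4, 0.9]
opening: -0.002
grasp_force: 0.0
clock: 4.75
eef_pos: [572.8, 199.6, 70.8]
tcp_rot: [-3.142, -0.0, -2.866]
contact_force: [0.4, -0.0, -0.6]
opening: -0.0
grasp_force: 0.0
clock: 4.95
eef_pos: [572.5, 199.5, 66.7]
tcp_rot: [-3.142, -0.0, -2.866]
contact_force: [0.0, 0.2, -0.3]
opening: -0.005
grasp_force: 0.0
eef_pos: [572.4, 199.5, 62.7]
contact_force: [1.4, -0.5, 0.8]
grasp_force: 0.0
 t 5.15 panelpos [-8.1 95.4] [572.4 199.5  62.7] toolshift [ -0.1  -0.4 -12.3] rot [-3.142e+00 -1.000e-03 -2.866e+00] F [ 1.35 -0.51  0.85] open -0.0019210239060313203
```

```bash
for i in 1; do
python3 -m inch '[[0,0,0.005,0,0,0,1],[0,0,0,0,0,0,1]]' | grep -E 'pos|contact'
python3 -m inch '[[0,0,0.005,0,0,0,1],[0,0,0,0,0,0,1]]' | grep -E 'pos|contact'
python3 -m inch '[[0,0,0.004,0,0,0,1],[0,0,0,0,0,0,1]]' | grep -E 'pos|contact'; done
python3 - <<'E'
from h import *
w=eyes.grab_frame('wrist')
g=lambda i:(255*(i/255.)**.45).astype(np.uint8)
cv2.imwrite('pics/p5.png',cv2.resize(g(w['img']),(800,600),interpolation=cv2.INTER_CUBIC))
E
```

```text
eef_pos: [572.2, 199.4, 57.5]
contact_force: [-0.0, -0.0, -0.0]
eef_pos: [572.2, 199.4, 52.4]
contact_force: [0.5, 0.6, -0.3]
eef_pos: [572.3, 199.5, 48.6]
contact_force: [-0.0, -1.2, -1.0]
```

View pics/p5.png

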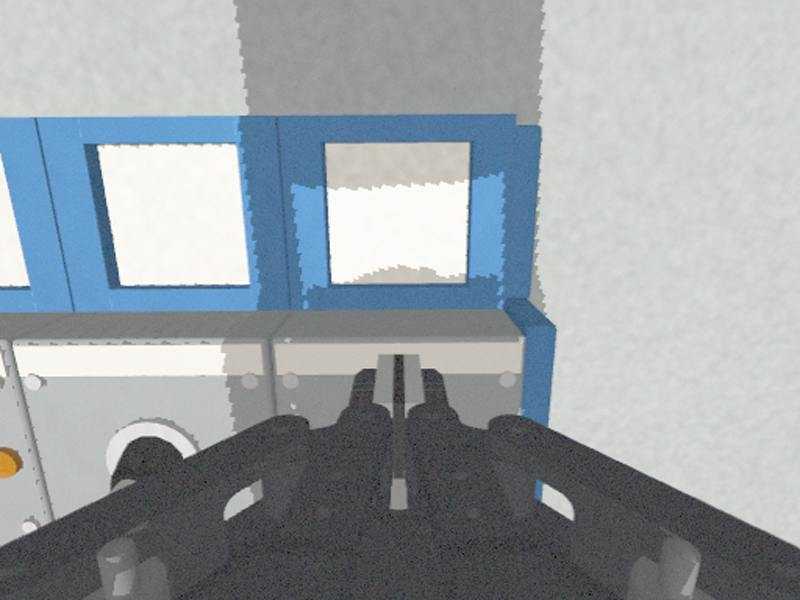

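The pads' end is at (398,354), over the white stripe, with a visible gap still below it. The shut tips therefore sit behind the reported TCP. I'll keep going down until they touch.

```bash
for i in 1; do
python3 -m inch '[[0,0,0.004,0,0,0,1],[0,0,0,0,0,0,1]]' | grep -E 'pos|contact'
python3 -m inch '[[0,0,0.004,0,0,0,1],[0,0,0,0,0,0,1]]' | grep -E 'pos|contact'
python3 -m inch '[[0,0,0.003,0,0,0,1],[0,0,0,0,0,0,1]]' | grep -E 'pos|contact'; 
python3 -m inch '[[0,0,0.003,0,0,0,1],[0,0,0,0,0,0,1]]' | grep -E 'pos|contact'; done
```

```text
eef_pos: [572.4, 199.5, 44.6]
contact_force: [-0.3, 1.1, 0.0]
eef_pos: [572.3, 199.5, 40.6]
contact_force: [-0.2, -0.5, -0.3]
eef_pos: [572.4, 199.5, 37.7]
contact_force: [-1.0, 0.2, 1.1]
eef_pos: [572.4, 199.5, 34.7]
contact_force: [0.6, 0.2, -0.2]
```

```bash
for i in 1; do
python3 -m inch '[[0,0,0.003,0,0,0,1],[0,0,0,0,0,0,1]]' | grep -E 'pos|contact'
python3 -m inch '[[0,0,0.003,0,0,0,1],[0,0,0,0,0,0,1]]' | grep -E 'pos|contact'; done
```

```text
eef_pos: [572.8, 199.7, 33.8]
contact_force: [-6.0, -3.1, 20.4]
eef_pos: [572.9, 199.7, 33.6]
contact_force: [-16.9, -5.8, 49.8]
```

Contact came at TCP z ≈ 34, so the shut tips are 16 mm *behind* the reported TCP, about 33 mm off what the text says. I'll correct for that: tips at z 85 needs TCP z ≈ 69.

```bash
python3 -m inch '[[0,0,-0.02,0,0,0,1],[0,0,-0.02,0,0,0,1],[0,0,0,0,0,0,1]]'| grep -E 'clock|pos|contact'
python3 -m inch '[[-0.006,0,0,0,0,0,1],[-0.006,0,0,0,0,0,1],[0,0,0,0,0,0,1]]'| grep -E 'pos|contact'
for i in 1; do
python3 -m inch '[[-0.004,0,0,0,0,0,1],[0,0,0,0,0,0,1],[0,0,0,0,0,0,1]]'| grep -E 'pos|contact'
python3 -m inch '[[-0.004,0,0,0,0,0,1],[0,0,0,0,0,0,1],[0,0,0,0,0,0,1]]'| grep -E 'pos|contact'
python3 -m inch '[[-0.004,0,0,0,0,0,1],[0,0,0,0,0,0,1],[0,0,0,0,0,0,1]]'| grep -E 'pos|contact'
python3 -m inch '[[-0.004,0,0,0,0,0,1],[0,0,0,0,0,0,1],[0,0,0,0,0,0,1]]'| grep -E 'pos|contact';done
python3 -c "
from h import *
go(-12,95,69)"
```

```text
clock: 7.3
eef_pos: [574.5, 200.2, 71.7]
contact_force: [1.1, -0.3, 0.3]
eef_pos: [584.7, 203.0, 68.1]
contact_force: [0.8, 0.8, 0.1]
eef_pos: [587.9, 203.9, 68.7]
contact_force: [0.4, -0.5, -0.4]
eef_pos: [592.0, 205.0, 69.1]
contact_force: [-0.4, -0.1, 0.1]
eef_pos: [595.8, 206.1, 69.1]
contact_force: [-0.3, -0.3, -0.2]
eef_pos: [599.7, 207.2, 69.1]
contact_force: [0.5, 0.5, 0.7]
 t 8.8 panelpos [20.3 95.4] [599.7 207.2  69.1] toolshift [32.3 -0.4  0.1] rot [-3.142  0.    -2.866] F [0.47 0.54 0.69] open 0.00031973581065068295
```

```bash
for i in 1; do
python3 -m inch '[[-0.004,0,0,0,0,0,1],[0,0,0,0,0,0,1],[0,0,0,0,0,0,1]]'| grep -E 'pos|contact'
python3 -m inch '[[-0.004,0,0,0,0,0,1],[0,0,0,0,0,0,1],[0,0,0,0,0,0,1]]'| grep -E 'pos|contact'
python3 -m inch '[[-0.004,0,0,0,0,0,1],[0,0,0,0,0,0,1],[0,0,0,0,0,0,1]]'| grep -E 'pos|contact'
python3 -m inch '[[-0.004,0,0,0,0,0,1],[0,0,0,0,0,0,1],[0,0,0,0,0,0,1]]'| grep -E 'pos|contact';done
python3 -c "
from h import *
go(-12,95,69)"
```

```text
eef_pos: [603.5, 208.3, 69.1]
contact_force: [0.4, 0.3, 0.1]
eef_pos: [607.4, 209.4, 69.1]
contact_force: [-0.4, -0.3, 0.8]
eef_pos: [611.3, 210.5, 69.1]
contact_force: [-0.2, -0.7, 0.1]
eef_pos: [614.5, 211.4, 68.8]
contact_force: [-2.9, -1.1, -0.8]
 t 10.0 panelpos [35.7 95.4] [614.5 211.4  68.8] toolshift [47.7 -0.4 -0.1] rot [-3.142e+00 -1.000e-03 -2.866e+00] F [-2.94 -1.06 -0.76] open 0.00031272064564761155
```

```bash
for i in 1; do
python3 -m inch '[[-0.002,0,0,0,0,0,1],[0,0,0,0,0,0,1],[0,0,0,0,0,0,1]]'| grep -E 'pos|contact'
python3 -m inch '[[-0.002,0,0,0,0,0,1],[0,0,0,0,0,0,1],[0,0,0,0,0,0,1]]'| grep -E 'clock|pos|contact'
done
```

```text
eef_pos: [615.4, 211.6, 68.5]
contact_force: [-7.1, -1.8, 0.9]
clock: 10.6
eef_pos: [616.1, 211.8, 68.3]
contact_force: [-10.4, -2.5, 2.6]
```

Lever 3 swung freely for about 29 mm to its hard stop at TCP x ≈ 35.5, so circuit 3 is ON. Upright contact is therefore at TCP x ≈ 6.5. Next, lever 2.

```bash
python3 -m inch '[[0.024,0,0,0,0,0,1],[0.024,0,0,0,0,0,1],[0,-0.032,0,0,0,0,1],[0,-0.032,0,0,0,0,1],[0,-0.031,0,0,0,0,1],[0,0,0,0,0,0,1],[0,0,0,0,0,0,1]]'| grep -E 'clock|pos|contact'
python3 -c "
from h import *
go(-8,0,69)"
for i in 1; do
python3 -m inch '[[-0.011,0,0,0,0,0,1],[-0.011,0,0,0,0,0,1],[0,0,0,0,0,0,1],[0,0,0,0,0,0,1]]'| grep -E 'pos|contact'
python3 -m inch '[[-0.004,0,0,0,0,0,1],[0,0,0,0,0,0,1],[0,0,0,0,0,0,1]]'| grep -E 'pos|contact'
python3 -m inch '[[0,0,0,0,0,0,1]]'| grep -E 'pos|contact'
done;python3 -c "
from h import *
go(-8,0,69)"
```

```text
clock: 11.3
eef_pos: [599.3, 107.8, 69.4]
contact_force: [0.5, 1.5, -0.4]
 t 11.3 panelpos [-7.1 -0.1] [599.3 107.8  69.4] toolshift [0.9 0.1 0.4] rot [ 3.142e+00  1.000e-03 -2.868e+00] F [ 0.53  1.49 -0.44] open -0.0019452060104225932
eef_pos: [619.8, 114.9, 68.9]
contact_force: [-0.0, -0.4, -0.4]
eef_pos: [623.3, 115.2, 69.0]
contact_force: [-0.0, -0.0, -1.0]
eef_pos: [623.3, 115.1, 69.0]
contact_force: [0.2, 0.0, -0.1]
 t 12.1 panelpos [18.   0.4] [623.3 115.1  69. ] toolshift [26.  -0.4  0. ] rot [-3.142 -0.    -2.866] F [ 0.22  0.03 -0.14] open 0.0005739001872134511
```

Lever 2 is free at about 11 mm of travel, so it is ON. Now lever 1.

```bash
python3 -m inch '[[0.026,0,0,0,0,0,1],[0,0,0,0,0,0,1],[0,-0.032,0,0,0,0,1],[0,-0.032,0,0,0,0,1],[0,-0.031,0,0,0,0,1],[0,0,0,0,0,0,1],[0,0,0,0,0,0,1]]'| grep -E 'clock|pos|contact'
python3 -c "
from h import *
go(-8,-95,69)"
for i in 1; do
python3 -m inch '[[-0.011,0,0,0,0,0,1],[-0.011,0,0,0,0,0,1],[0,0,0,0,0,0,1],[0,0,0,0,0,0,1]]'| grep -E 'pos|contact'
python3 -m inch '[[-0.004,0,0,0,0,0,1],[0,0,0,0,0,0,1],[0,0,0,0,0,0,1]]'| grep -E 'pos|contact'
python3 -m inch '[[0,0,0,0,0,0,1]]'| grep -E 'pos|contact'
done;python3 -c "
from h import *
go(-8,-95,69)"
```

```text
clock: 12.8
eef_pos: [624.6, 16.2, 69.1]
contact_force: [-0.1, 0.4, 0.4]
 t 12.8 panelpos [ -7.7 -95.1] [624.6  16.2  69.1] toolshift [0.3 0.1 0.1] rot [ 3.141  0.    -2.868] F [-0.09  0.43  0.44] open -0.004542720947549258
eef_pos: [645.7, 23.5, 68.9]
contact_force: [-0.0, 0.3, 0.3]
eef_pos: [648.6, 24.0, 68.9]
contact_force: [-3.0, 1.6, 1.2]
eef_pos: [648.7, 23.9, 68.9]
contact_force: [-2.8, 1.8, 1.5]
 t 13.6 panelpos [ 17.7 -94.2] [648.7  23.9  68.9] toolshift [25.7 -0.8 -0.1] rot [ 3.141e+00 -1.000e-03 -2.866e+00] F [-2.8   1.76  1.53] open -0.0008374126061082747
```

```bash
for i in 1; do
python3 -m inch '[[-0.003,0,0,0,0,0,1],[0,0,0,0,0,0,1],[0,0,0,0,0,0,1]]'| grep -E 'pos|contact'
python3 -m inch '[[-0.003,0,0,0,0,0,1],[0,0,0,0,0,0,1],[0,0,0,0,0,0,1]]'| grep -E 'pos|contact'
done;python3 -c "
from h import *
go(-8,-95,69)"
```

```text
eef_pos: [651.7, 24.7, 69.0]
contact_force: [-4.1, 1.6, 2.8]
eef_pos: [654.7, 25.4, 69.0]
contact_force: [-5.7, 1.3, 0.8]
 t 14.2 panelpos [ 23.8 -94.4] [654.7  25.4  69. ] toolshift [31.8 -0.6 -0. ] rot [ 3.141e+00 -1.000e-03 -2.866e+00] F [-5.72  1.33  0.79] open 0.0012527516758406429
```

Steady 4–6 N: lever 1 is the OFF one. I'll push it fully over.

```bash
for i in 1; do
python3 -m inch '[[-0.004,0,0,0,0,0,1],[0,0,0,0,0,0,1],[0,0,0,0,0,0,1]]'| grep -E 'pos|contact'
python3 -m inch '[[-0.004,0,0,0,0,0,1],[0,0,0,0,0,0,1],[0,0,0,0,0,0,1]]'| grep -E 'pos|contact'
python3 -m inch '[[-0.003,0,0,0,0,0,1],[0,0,0,0,0,0,1],[0,0,0,0,0,0,1]]'| grep -E 'pos|contact'
done;python3 -c "
from h import *
go(-8,-95,69)"
```

```text
eef_pos: [658.5, 26.5, 68.8]
contact_force: [-4.6, 1.9, 0.5]
eef_pos: [662.0, 27.5, 68.5]
contact_force: [-5.6, 1.1, -1.4]
eef_pos: [664.3, 28.2, 68.1]
contact_force: [-5.4, 0.2, -2.9]
 t 15.1 panelpos [ 33.8 -94.4] [664.3  28.2  68.1] toolshift [41.8 -0.6 -0.8] rot [ 3.141e+00 -3.000e-03 -2.866e+00] F [-5.44  0.16 -2.88] open 0.00487699712687509
```

```bash
for i in 1; do
python3 -m inch '[[-0.003,0,0,0,0,0,1],[0,0,0,0,0,0,1],[0,0,0,0,0,0,1]]'| grep -E 'pos|contact'
python3 -m inch '[[-0.003,0,0,0,0,0,1],[0,0,0,0,0,0,1],[0,0,0,0,0,0,1]]'| grep -E 'pos|contact'
done;python3 -c "
from h import *
go(-8,-95,69)"
```

```text
eef_pos: [666.8, 28.8, 67.8]
contact_force: [-5.7, -0.6, -4.6]
eef_pos: [668.5, 29.2, 67.4]
contact_force: [-9.1, -1.8, -4.1]
 t 15.7 panelpos [ 38.1 -94.5] [668.5  29.2  67.4] toolshift [46.1 -0.5 -1.3] rot [ 3.141 -0.006 -2.866] F [-9.12 -1.84 -4.12] open 0.0014476880297767556
```

```bash
python3 -m inch '[[-0.003,0,0,0,0,0,1],[0,0,0,0,0,0,1],[0,0,0,0,0,0,1]]'| grep -E 'pos|contact'
python3 -m inch '[[0.028,0,0,0,0,0,1],[0.028,0,0,0,0,0,1],[0,0,0,0,0,0,1],[-0.017,0,0,0,0,0,1],[-0.016,0,0,0,0,0,1],[0,0,0,0,0,0,1],[0,0,0,0,0,0,1],[0,0,0,0,0,0,1]]'| grep -E 'pos|contact'
python3 -m inch '[[-0.004,0,0,0,0,0,1],[0,0,0,0,0,0,1],[0,0,0,0,0,0,1]]'| grep -E 'pos|contact'
python3 -c "
from h import *
go(-12,-95,69)"
```

```text
eef_pos: [669.4, 29.6, 67.0]
contact_force: [-15.9, -3.9, -0.9]
eef_pos: [651.9, 24.4, 69.0]
contact_force: [0.3, -0.3, 0.3]
eef_pos: [656.0, 25.7, 69.1]
contact_force: [-0.2, 0.3, 0.0]
 t 17.1 panelpos [ 25.1 -94.6] [656.   25.7  69.1] toolshift [37.1 -0.4  0.1] rot [-3.142  0.    -2.866] F [-0.21  0.26  0.03] open -0.004200398048753559
```

Lever 1 went to its stop at TCP x = 39 and now swings freely where it resisted with 5 N before, so circuit 1 is ON. On to the marker, which goes in bay 1.

```bash
python3 -m inch '[[0.019,0,0,0,0,0,1],[0.018,0,0,0,0,0,1],[0,0,-0.036,0,0,0,1],[0,0,-0.035,0,0,0,-0.2]]'| grep -E 'pos|contact'
python3 -m inch '[[0.019,-0.041,0,0,0,0,-0.2],[0.019,-0.041,0,0,0,0,-0.2],[0.019,-0.041,0,0,0,0,-0.2],[0.019,-0.041,0,0,0,0,-0.2],[0.019,-0.041,0,0,0,0,-0.2],[0.019,-0.041,0,0,0,0,-0.2],[0.019,-0.041,0,0,0,0,-0.2],[0.018,-0.041,0,0,0,0,-0.2]]'| grep pos
python3 -m inch '[[0,0,0,0,0,0,-0.2],[0,0,0,0,0,0,-0.2]]'
python3 - <<'E'
from h import *
from scipy.spatial.transform import Rotation as Ro
go(-162.7,-423,10)
s=r.sense();w=eyes.grab_frame('wrist')
R=Ro.from_euler('xyz',s['tcp_rot']).as_matrix();H=w['hand_eye'];Rc=(R@H[:3,:3]).T
W=dict(w,R=Rc,t=-Rc@(R@H[:3,3]+s['eef_pos']))
pickle.dump(W,open('w3.pkl','wb'))
im=w['img'].astype(int);m=((im[...,2]>2*im[...,1])&(im[...,2]>2*im[...,0])&(im[...,2]>40)).astype(np.uint8)
n,l,st,ce=cv2.connectedComponentsWithStats(m)
for i in range(1,n):
    if st[i,4]>60:print(st[i],ce[i].round(1),'z4',ray(W,*ce[i],4)[:2].round(1))
q=[564.5,-341.5]
print('pred foot/top',proj(W,[[*q,4],[*q,75]]).round(1))
g=lambda i:(255*(i/255.)**.6).astype(np.uint8)
cv2.imwrite('pics/p6.png',cv2.resize(g(w['img']),(800,600),interpolation=cv2.INTER_CUBIC))
E
```

```text
eef_pos: [618.9, 15.4, 140.0]
contact_force: [0.9, 0.3, 0.5]
eef_pos: [563.6, -342.9, 140.3]
clock: 18.5
eef_pos: [563.7, -341.7, 139.9]
tcp_rot: [3.141, 0.0, -2.869]
contact_force: [-0.3, 1.5, -0.8]
opening: 0.605
grasp_force: 0.0
 t 18.5 panelpos [-163.5 -423.1] [ 563.7 -341.7  139.9] toolshift [ -0.8   0.  129.9] rot [ 3.141  0.    -2.869] F [-0.28  1.5  -0.76] open 0.6048360731092117
[ 48   0  32  11 197] [62.3  3.7] z4 [ 455.9 -548.5]
[ 237  164   34   47 1151] [253.4 185. ] z4 [ 569.2 -341.5]
[ 192  223   38   88 1171] [211.6 253.9] z4 [ 657.  -364.9]
[ 77 321  15  21 137] [ 84.4 330.8] z4 [ 795.5 -487.2]
[  91  331   54   53 1269] [123.4 359.6] z4 [ 824.8 -436. ]
pred foot/top [[254.6 180.7]
 [254.7 200.6]]
```

View pics/p6.png

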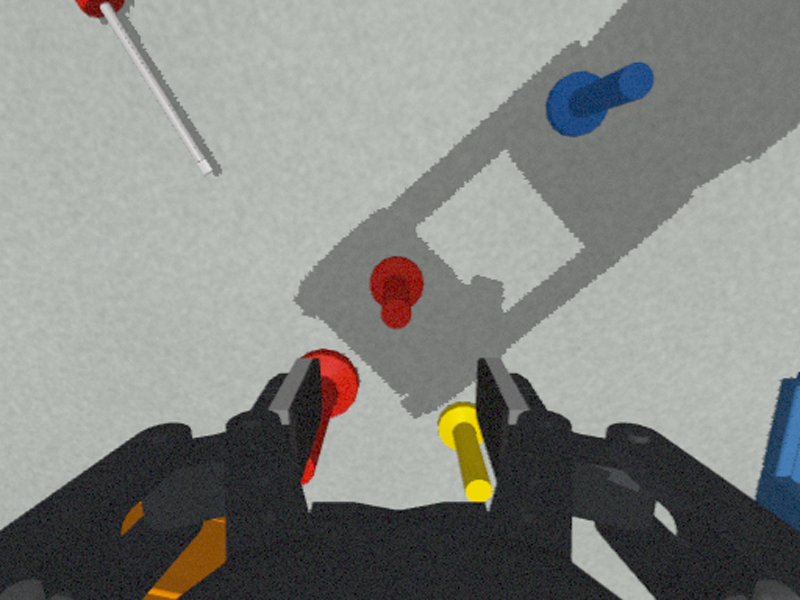

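The wrist view shows the small red's foot at (397,283), matching the prediction and midway between the open pads at 320 and 478. Descend and grip.

```bash
python3 -m inch '[[0,0,0.04,0,0,0,-0.2],[0,0,0.04,0,0,0,-0.2],[0,0,0.03,0,0,0,-0.2],[0,0,0.02,0,0,0,-0.2],[0,0,0,0,0,0,-0.2],[0,0,0,0,0,0,-0.2]]' 40| grep -E 'pos|contact'
python3 -m inch '[[0,0,0,0,0,0,1],[0,0,0,0,0,0,1],[0,0,0,0,0,0,1],[0,0,0,0,0,0,1],[0,0,0,0,0,0,1]]' 40
```

```text
eef_pos: [564.7, -339.9, 10.5]
contact_force: [0.0, -0.1, 0.7]
clock: 19.65
eef_pos: [564.9, -341.4, 11.2]
tcp_rot: [-3.14, 0.001, -2.867]
contact_force: [0.1, 1.5, 7.0]
opening: 0.164
grasp_force: 39.7
```

```bash
python3 -m inch '[[0,0,-0.03,0,0,0,1],[0,0,-0.03,0,0,0,1],[0,0,-0.03,0,0,0,1],[0,0,0,0,0,0,1]]'
python3 -m inch '[[-0.013,0.041,0,0,0,0,1],[-0.013,0.041,0,0,0,0,1],[-0.013,0.041,0,0,0,0,1],[-0.013,0.041,0,0,0,0,1],[-0.013,0.041,0,0,0,0,1],[-0.013,0.041,0,0,0,0,1],[-0.013,0.041,0,0,0,0,1],[-0.012,0.041,0,0,0,0,1]]'| grep -E 'pos|opening'
python3 -m inch '[[0,0,0,0,0,0,1],[0,0,0,0,0,0,1],[0,0,0,0,0,0,1]]'| grep -E 'pos|contact|opening'
python3 - <<'E'
from h import *
go(-60,-95,17)
from scipy.spatial.transform import Rotation as Ro
s=r.sense();w=eyes.grab_frame('wrist')
R=Ro.from_euler('xyz',s['tcp_rot']).as_matrix();H=w['hand_eye'];Rc=(R@H[:3,:3]).T
W=dict(w,R=Rc,t=-Rc@(R@H[:3,3]+s['eef_pos']))
im=w['img'].astype(int);m=((im.min(2)>150)).astype(np.uint8)
n,l,st,ce=cv2.connectedComponentsWithStats(m)
q=np.load('q.npy');a=q[2];b=[q[0]-60*np.cos(a)+95*np.sin(a),q[1]-60*np.sin(a)-95*np.cos(a)]
e=s['eef_pos'];print('pred bay',proj(W,[[*b,6]]),'foot',proj(W,[[e[0],e[1],90]]))
g=lambda i:(255*(i/255.)**.6).astype(np.uint8)
cv2.imwrite('pics/p7.png',cv2.resize(g(w['img']),(800,600),interpolation=cv2.INTER_CUBIC))
E
```

```text
clock: 20.05
eef_pos: [566.6, -342.6, 104.7]
tcp_rot: [-3.136, 0.005, -2.867]
contact_force: [0.9, -0.9, -0.7]
opening: 0.169
grasp_force: 39.1
eef_pos: [573.7, 4.2, 99.5]
opening: 0.166
eef_pos: [573.9, 1.9, 99.7]
contact_force: [0.6, 0.6, -0.2]
opening: 0.17
 t 21.15 panelpos [-60.3 -95.1] [573.9   1.9  99.7] toolshift [-0.3  0.2 82.7] rot [-3.141e+00 -1.000e-03 -2.867e+00] F [ 0.62  0.55 -0.16] open 0.17022389729780457
pred bay [[254.84214022 190.70133081]] foot [[254.70306287 225.26853889]]
```

View pics/p7.png

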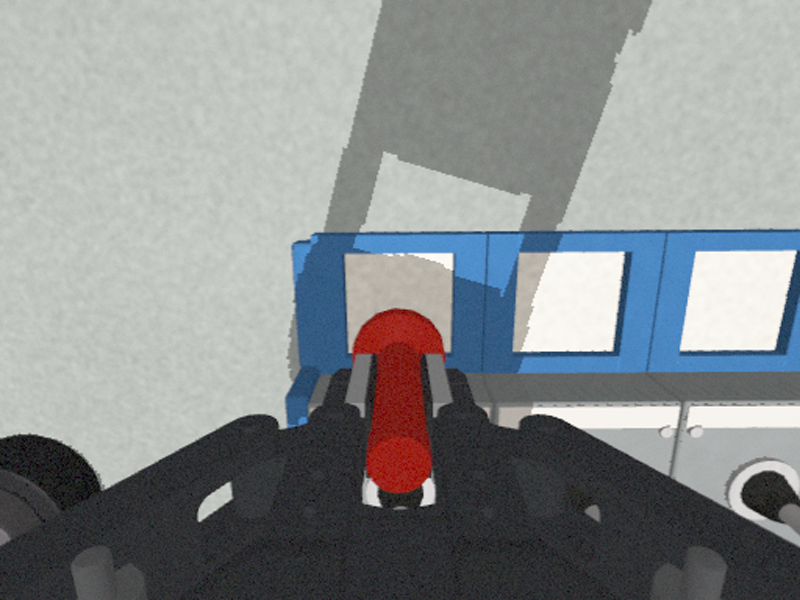

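The wrist view shows the marker held upright with its foot at (399,353), and bay 1's floor centred at (399,302) as predicted. I'll lower it.

```bash
python3 -m inch '[[0,0,0.03,0,0,0,1],[0,0,0.03,0,0,0,1],[0,0,0.017,0,0,0,1],[0,0,0,0,0,0,1],[0,0,0,0,0,0,1],[0,0,0,0,0,0,1]]'| grep -E 'pos|contact|opening'
python3 -m inch '[[0,0,0.004,0,0,0,1],[0,0,0,0,0,0,1],[0,0,0,0,0,0,1]]'| grep -E 'pos|contact|opening'
python3 -m inch '[[0,0,0.002,0,0,0,1],[0,0,0,0,0,0,1],[0,0,0,0,0,0,1]]'| grep -E 'pos|contact|opening'
```

```text
eef_pos: [575.2, 2.0, 24.2]
contact_force: [-0.8, -0.8, -0.2]
opening: 0.167
eef_pos: [574.4, 2.6, 19.4]
contact_force: [-0.0, -0.1, -1.7]
opening: 0.168
eef_pos: [574.5, 2.6, 17.2]
contact_force: [0.2, 0.4, 1.6]
opening: 0.167
```

```bash
python3 -m inch '[[0,0,0.0005,0,0,0,1],[0,0,0,0,0,0,1],[0,0,0,0,0,0,1]]'| grep -E 'pos|contact|opening'
python3 -m inch '[[0,0,0,0,0,0,-0.2],[0,0,0,0,0,0,-0.2],[0,0,0,0,0,0,-0.2],[0,0,0,0,0,0,-0.2]]'| grep -E 'pos|contact|opening'
python3 -m inch '[[0,0,-0.02,0,0,0,-0.2],[0,0,-0.03,0,0,0,-0.2],[0,0,-0.04,0,0,0,-0.2],[0,0,-0.04,0,0,0,-0.2],[0,0,0,0,0,0,-0.2],[0,0,0,0,0,0,-0.2]]'| grep -E 'clock|pos|contact|opening'
python3 - <<'E'
from h import *
from scipy.spatial.transform import Rotation as Ro
s=r.sense();w=eyes.grab_frame('wrist')
R=Ro.from_euler('xyz',s['tcp_rot']).as_matrix();H=w['hand_eye'];Rc=(R@H[:3,:3]).T
W=dict(w,R=Rc,t=-Rc@(R@H[:3,3]+s['eef_pos']))
pickle.dump(W,open('w5.pkl','wb'))
im=w['img'].astype(int);m=((im[...,2]>2*im[...,1])&(im[...,2]>2*im[...,0])&(im[...,2]>40)).astype(np.uint8)
n,l,st,ce=cv2.connectedComponentsWithStats(m)
for i in range(1,n):
    if st[i,4]>60:print(st[i],ce[i].round(1))
q=[574.2,2.1];print('pred foot/top',proj(W,[[*q,10],[*q,81]]).round(1))
c=eyes.grab_frame('top');o=np.hstack([cv2.resize(w['img'][130:250,180:340],(400,300)),cv2.resize(c['img'][140:245,120:380],(400,162)) if 0 else cv2.resize(c['img'][130:265,150:330],(400,300))])
cv2.imwrite('pics/p8.png',o)
E
```

```text
eef_pos: [574.5, 2.6, 17.2]
contact_force: [-1.8, -0.2, 7.2]
opening: 0.169
eef_pos: [574.1, 2.6, 16.4]
contact_force: [-0.2, 0.0, 0.1]
opening: 0.602
clock: 23.7
eef_pos: [574.7, 2.6, 147.5]
contact_force: [1.1, -0.6, -0.3]
opening: 0.602
[ 238  162   35   46 1114] [254.9 182.5]
[287 275  11  11  79] [291.9 279.9]
[481 274  13  11  87] [486.6 279.3]
pred foot/top [[254.4 178.7]
 [254.3 198.1]]
```

The red blob (35×46 px at (255,183)) has the same upright outline it had on the bench, and sits within a pixel or so of bay 1's predicted centre. The gripper is clear, so I'm handing in.

```bash
python3 -c "
from rig import r
print(r.sign_off())"
```

```text
the job is handed in; nothing more can be done
None
```

Lever 1 (right-hand) was the one that was off; I threw it back on, and the small red marker now stands upright and released in bay 1, handed in at about 24 s with the other two levers pushed only towards ON.

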